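# Lock out the engraver, rack the cut panels, put it back in service

## Task

Unload the engraver safely: first press the red mushroom stop button fully down so it latches, then throw the isolator lever to off (away from the robot), and only then take every brown panel from the sloping jig and stand it upright on its lower edge in the rack, one to a slot, centred and fully down. When all panels are racked, throw the isolator back on, and after that turn the mushroom head clockwise all the way so the stop button comes up again. Also stand both steel hold-down weights in the grey tray at any point of the job, and leave the knife, bottle and can where they are.

Things in the scene. Friction and masses are not known exactly. Their poses are not given: they have to be found in the camera images.
- jig: Fixed sloping plywood jig, base 270 (x) x 75 (y) x 12 mm high; origin under the centre of its base. Four notches along its x at -90, -30, +30, +90 mm; in each a slat (6 mm thick, 70 mm wide, reaching 44 mm up along the panel) carries a leaning panel and a 12 mm high lip stops its foot. Any notch may be empty.
- rack: Fixed upright rack, a timber block 213 (x) x 85 (y) x 42 mm high with four slots cut across it (each runs along its y, is 13 mm wide and 30 mm deep, 50 mm apart along its x); origin under the centre of its base. Empty at the start.
- slot0 (a point): Centre of the floor of rack slot 0, 12 mm above the bench (slot mouth 30 mm higher); same axes as the rack.
- slot1 (a point): Centre of the floor of rack slot 1, 12 mm above the bench (slot mouth 30 mm higher); same axes as the rack.
- slot2 (a point): Centre of the floor of rack slot 2, 12 mm above the bench (slot mouth 30 mm higher); same axes as the rack.
- slot3 (a point): Centre of the floor of rack slot 3, 12 mm above the bench (slot mouth 30 mm higher); same axes as the rack.
- panel0: Acrylic panel masked with brown paper, 8 mm thick (its x) x 90 mm wide (its y) x 80 mm tall (its z), 70 g; a blue slot mark on each face and a grey dot near the top edge. Origin at the centre of its lower edge face, z towards its upper edge. Starts leaning in the jig, about 24 degrees off upright, top edge towards the robot. May be absent.
- panel1: Acrylic panel masked with brown paper, 8 mm thick (its x) x 90 mm wide (its y) x 80 mm tall (its z), 70 g; a blue slot mark on each face and a grey dot near the top edge. Origin at the centre of its lower edge face, z towards its upper edge. Starts leaning in the jig, about 24 degrees off upright, top edge towards the robot. May be absent.
- panel2: Acrylic panel masked with brown paper, 8 mm thick (its x) x 90 mm wide (its y) x 80 mm tall (its z), 70 g; a blue slot mark on each face and a grey dot near the top edge. Origin at the centre of its lower edge face, z towards its upper edge. Starts leaning in the jig, about 24 degrees off upright, top edge towards the robot. May be absent.
- panel3: Acrylic panel masked with brown paper, 8 mm thick (its x) x 90 mm wide (its y) x 80 mm tall (its z), 70 g; a blue slot mark on each face and a grey dot near the top edge. Origin at the centre of its lower edge face, z towards its upper edge. Starts leaning in the jig, about 24 degrees off upright, top edge towards the robot. May be absent.
- stop_station: Fixed grey box 80 x 80 x 50 mm high with a yellow ring (52 mm wide, 5 mm high) and the red mushroom stop button on top; origin under its centre.
- stop_top (a point): Centre of the top face of the mushroom head: 40 mm diameter, 15 mm high, top 86 mm above the bench when up and 80 mm when down; 16 mm of free gap between ring and head when up, 10 mm when down. Moves with it.
- stop_plunger (a joint): How far the mushroom button is pressed, in m: 0 = up (released), 0.006 = fully down. About 6 N presses it; it latches down by itself.
- stop_head (a joint): Turn of the mushroom head in rad, clockwise seen from above, 0 to about 1.1. Turning it fully lifts the latched button 6 mm on a ramp as it turns (let the hand rise with it); a weak spring turns it back to 0 when let go.
- isolator_pivot (a point): Pivot of the isolator lever, at the centre of the top of its fixed grey box (90 (x) x 70 (y) x 50 mm high), 50 mm above the bench; axes are the box's. The lever swings in the box's x-z plane.
- isolator_tip (a point): Centre of the black ball (26 mm diameter) at the end of the isolator lever, 65 mm from the pivot. Moves with it.
- isolator (a joint): Isolator lever angle in rad: 0 = ON, leaning 0.6 rad from upright to the box's -x (robot) side; 1.2 = OFF, leaning 0.6 rad to the +x (far) side. It goes over centre at 0.6 and falls to whichever end it is nearer.
- tray: Fixed open grey tray 110 (x) x 170 (y) mm, walls 18 mm high and 4 mm thick, floor about 4 mm thick; origin under its centre.
- weight0: Loose steel hold-down weight, an upright cylinder 44 mm diameter, 40 mm high, 0.45 kg; origin at the centre of its underside.
- weight1: Loose steel hold-down weight, an upright cylinder 44 mm diameter, 40 mm high, 0.45 kg; origin at the centre of its underside.
- knife: Bystander: loose grey utility knife lying flat, 120 x 18 x 12 mm, with a blade 24 mm past its +x end; origin at the centre of its underside.
- cleaner: Bystander: loose black bottle, 56 mm wide, 150 mm tall; origin at the centre of its underside.
- drink_can: Bystander: loose drink can, 60 mm wide, 100 mm tall; origin at the centre of its underside.

How it is judged (in metres and radians):
On the way, in this order (a step that is already met when the one before it is completed fails the run):
1. the stop button is pressed down and latched, with the isolator still on (value of joint stop_plunger above 0.0045 m and value of joint isolator below 0.15 rad), for 0.2 s.
2. the isolator is off, the stop still down (value of joint stop_plunger above 0.0045 m and value of joint isolator above 1.05 rad), for 0.2 s.
3. every panel stands in the rack, with the stop down and the isolator off (all of step 2 and ((horizontal distance between panel0 and slot0 below 0.022 m and z of panel0 in the frame of slot0 below 0.006 m) or (horizontal distance between panel0 and slot1 below 0.022 m and z of panel0 in the frame of slot1 below 0.006 m) or (horizontal distance between panel0 and slot2 below 0.022 m and z of panel0 in the frame of slot2 below 0.006 m) or (horizontal distance between panel0 and slot3 below 0.022 m and z of panel0 in the frame of slot3 below 0.006 m)) and angle between each of panel0, panel1, panel2, panel3's own z axis and vertical below 0.3 rad and angle between the x axis of each of panel0, panel1, panel2, panel3 and the x axis of rack, either way round below 0.3 rad and ((horizontal distance between panel1 and slot0 below 0.022 m and z of panel1 in the frame of slot0 below 0.006 m) or (horizontal distance between panel1 and slot1 below 0.022 m and z of panel1 in the frame of slot1 below 0.006 m) or (horizontal distance between panel1 and slot2 below 0.022 m and z of panel1 in the frame of slot2 below 0.006 m) or (horizontal distance between panel1 and slot3 below 0.022 m and z of panel1 in the frame of slot3 below 0.006 m)) and ((horizontal distance between panel2 and slot0 below 0.022 m and z of panel2 in the frame of slot0 below 0.006 m) or (horizontal distance between panel2 and slot1 below 0.022 m and z of panel2 in the frame of slot1 below 0.006 m) or (horizontal distance between panel2 and slot2 below 0.022 m and z of panel2 in the frame of slot2 below 0.006 m) or (horizontal distance between panel2 and slot3 below 0.022 m and z of panel2 in the frame of slot3 below 0.006 m)) and ((horizontal distance between panel3 and slot0 below 0.022 m and z of panel3 in the frame of slot0 below 0.006 m) or (horizontal distance between panel3 and slot1 below 0.022 m and z of panel3 in the frame of slot1 below 0.006 m) or (horizontal distance between panel3 and slot2 below 0.022 m and z of panel3 in the frame of slot2 below 0.006 m) or (horizontal distance between panel3 and slot3 below 0.022 m and z of panel3 in the frame of slot3 below 0.006 m))), for 0.3 s.
4. the isolator is on again while the stop is still down (all of step 1), for 0.2 s.
5. the mushroom head is turned clockwise by more than 0.8 rad and the button is coming up (value of joint stop_plunger below 0.004 m and value of joint isolator below 0.15 rad and value of joint stop_head above 0.8 rad), for 0.1 s.
At the end, for the whole second after the job is handed in: Each panel stands in its own slot: lower-edge centre within 22 mm of the slot centre and 6 mm of its floor, within 0.3 rad of upright and of the slot line; both weights upright on the tray floor; isolator on (under 0.15 rad); stop up (under 3 mm); all at rest (value of joint stop_plunger below 0.003 m and value of joint isolator below 0.15 rad and ((horizontal distance between panel0 and slot0 below 0.022 m and z of panel0 in the frame of slot0 below 0.006 m) or (horizontal distance between panel0 and slot1 below 0.022 m and z of panel0 in the frame of slot1 below 0.006 m) or (horizontal distance between panel0 and slot2 below 0.022 m and z of panel0 in the frame of slot2 below 0.006 m) or (horizontal distance between panel0 and slot3 below 0.022 m and z of panel0 in the frame of slot3 below 0.006 m)) and angle between each of panel0, panel1, panel2, panel3's own z axis and vertical below 0.3 rad and angle between the x axis of each of panel0, panel1, panel2, panel3 and the x axis of rack, either way round below 0.3 rad and ((horizontal distance between panel1 and slot0 below 0.022 m and z of panel1 in the frame of slot0 below 0.006 m) or (horizontal distance between panel1 and slot1 below 0.022 m and z of panel1 in the frame of slot1 below 0.006 m) or (horizontal distance between panel1 and slot2 below 0.022 m and z of panel1 in the frame of slot2 below 0.006 m) or (horizontal distance between panel1 and slot3 below 0.022 m and z of panel1 in the frame of slot3 below 0.006 m)) and ((horizontal distance between panel2 and slot0 below 0.022 m and z of panel2 in the frame of slot0 below 0.006 m) or (horizontal distance between panel2 and slot1 below 0.022 m and z of panel2 in the frame of slot1 below 0.006 m) or (horizontal distance between panel2 and slot2 below 0.022 m and z of panel2 in the frame of slot2 below 0.006 m) or (horizontal distance between panel2 and slot3 below 0.022 m and z of panel2 in the frame of slot3 below 0.006 m)) and ((horizontal distance between panel3 and slot0 below 0.022 m and z of panel3 in the frame of slot0 below 0.006 m) or (horizontal distance between panel3 and slot1 below 0.022 m and z of panel3 in the frame of slot1 below 0.006 m) or (horizontal distance between panel3 and slot2 below 0.022 m and z of panel3 in the frame of slot2 below 0.006 m) or (horizontal distance between panel3 and slot3 below 0.022 m and z of panel3 in the frame of slot3 below 0.006 m)) and x of weight0 in the frame of tray between -0.036 and 0.036 m and y of weight0 in the frame of tray between -0.066 and 0.066 m and z of each of weight0, weight1 in the frame of tray below 0.012 m and angle between each of weight0, weight1's own z axis and vertical below 0.2 rad and x of weight1 in the frame of tray between -0.036 and 0.036 m and y of weight1 in the frame of tray between -0.066 and 0.066 m and linear speed of each of panel0, panel1, panel2, panel3, weight0, weight1 below 0.03 m/s); the robot touches nothing.
It fails at once if a panel is lifted clear of the jig while the isolator is on (value of joint isolator below 0.6 rad and (height (world z) of panel0 above 0.06 m or height (world z) of panel1 above 0.06 m or height (world z) of panel2 above 0.06 m or height (world z) of panel3 above 0.06 m)).
It fails at once if a bystander is moved more than 30 mm (distance of any of knife, cleaner, drink_can from where it was at the start of the episode above 0.03 m).
Of panel0, panel1, panel2, panel3 only 2 to 4 are there at a start; the rules pass over those that are not, and their reading is None.
At some moment in a run one of weight0, weight1 may be knocked a few centimetres aside while the robot is not near it.
It also fails if it takes over 210 s, if anything falls off the work surface, if the arm or the gripper's body presses on something with over 40 N, if the wrist force passes 120 N, or if a joint passes its speed limit or range.

## Robot

A 6-joint arm with a two-finger parallel gripper is mounted at the origin on the work surface. World frame = base frame: x ahead of the robot, y to its left, z up, the work surface at z = 0. Lengths are in m, angles in degrees, forces in N, time in s.
With the tool pointing down it reaches from about 0.3 to 0.75 m from the base axis. Payload 8.5 kg.
Tool frame: the origin (TCP) lies midway between the tips of the shut fingers; the grasp point (between the pads) lies 19 mm behind it; z points along the fingers, y is the line along which they close (so a half turn about z gives the same grasp; the last joint's range is limited). The gripper opens to 85 mm and grips with 20 to 120 N. Pads are 22 mm wide; open, the fingers measure 114 mm over their backs; the gripper's body (76 mm by 85 mm) begins 54 mm behind the grasp point. The pads swing forward as they close: fully open they stand 13 mm farther back than shut.
Start: joints at [-12.336, 21.807, 74.336, -0, 83.858, -12.336], TCP at [0.55, 0, 0.231] pointing down, gripper open.
Joint ranges: [-178.18, 178.18], [-50.72, 133.34], [12.68, 142.11], [-81.47, 261.47], [9.98, 163.14], [-165.26, 165.26]. Speed limits (degrees/s): [136.94, 136.94, 180, 180, 180, 180].

## Interface

Orientations are given as a 3x3 rotation matrix whose columns are the frame's x, y, z axes.
In Python, from rig import observe, optics, order, spotter gives the robot as it stands.
- The arm moves only by the tool move_arm, never from a script. Its argument "series" is text: rows parted by semicolons, each of 5 numbers parted by spaces: the shift along the tool's x, y, z in cm, then the turn about the tool's z in degrees, then the opening, from -1 (shut) to 1 (fully open). A call has 1 to 8 rows; each row is the pose to reach, as a shift and turn from the pose commanded when the call began, along the tool's axes at that moment; what a row does not reach only later rows make up. A row lasts 1/8 s, in which the tool goes at most 62.5 mm and 10.7 degrees, less where a joint would pass 70% of its speed; a pose out of reach is approached as far as the arm can. A call with a gripper value outside its range is refused whole. The fingers move at their own pace and stop on an object; "force" is the grip in N (left out, the last holds). Time passes only in rows, so rows that repeat a pose let the fingers close. It gives the time, the measured TCP pose, the force, the opening and the grip force at its end, in the units of the state.
- observe(): the state, without advancing time (a new reading comes with each control period).
- optics.get_image(name): name is "scene" or "side" or "wrist"; returns a dict with "pixels" (420x560x3 uint8, blue, green, red), "camera_matrix" (3x3 intrinsics, pixels), "rvec" (rotation vector, rad) and "tvec" (3), from world to camera coordinates, as OpenCV has them. Camera axes: x right, y down, z forward; pixel columns grow to the right and rows downward; lengths in m; the calibration is good to about 2 mm. A picture is of the moment at which its call begins. There is no depth.
- order.close_job(): hands the job in; it is judged then, once.
Trained networks look in the newest picture that a camera, given by its name, has taken for a name from the list of things; names that differ only in an ending like _2 or _b are one class to them, and where a whole thing is asked for, a point or a joint stands for the part that bears it (a point fixed in the world has none). Each returns a list of dicts, best first, with "score" (0 to 1); they miss things now and then, are a little off and sometimes report something else, mostly with a low value. They report only what shows in the picture. A call takes as long as a camera call.
- spotter.find_in(thing, camera): "point" ([x, y, z] in m, in world coordinates, good to about 4 mm: the middle of the surface that is visible of it).
- spotter.cut_out(thing, camera): "pixels" (420x560 bool, what is visible of it).
- spotter.mark_of(thing, camera): "point" ([x, y, z] in m, in world coordinates, good to about 4 mm: a listed point, or the origin of a listed thing).
The state is a dict: "time_s": time; "q": joint angles; "qvel": joint speeds; "joint_efforts": joint torques, N m; "position": TCP position; "tool_rot": TCP orientation; "ft_force": force on the tool from outside, world axes, zero at the start; "wrist_torque": the same for the moment, N m; "grip_width": finger opening in m; "gripper_force": force on a finger pad.
Only numpy, scipy, OpenCV 4.12 (cv2) and the standard library are available. Lean on these libraries where they do the work, as an engineer would, in place of code of your own. Each camera call takes 0.05 s, during which the arm holds its last target. There are 200 camera calls.

## Working session

There is one attempt and no reset: what is moved stays moved. The work goes in short steps, Python scripts to look and compute and a tool call to move; the robot and the scene stay as the last step left them, time stands still between calls to the robot, and variables do not carry over. Pictures are saved under pics/ and viewed, at most 14 in all, crops included, and the job is handed in when it is done.

Besides the shell and the picture viewer there is one more tool, called after "Emit:" as name(argument=value, ...) on one line, values as JSON. move_arm: Moves the arm, as the interface text tells. Its arguments: {"type":"object","properties":{"series":{"type":"string"},"force":{"type":"number"}},"required":["series"]}

```bash
ls; mkdir -p pics
cat > h.py <<'E'
from rig import observe, optics, order, spotter
import numpy as np, cv2
def snap(cam,name):
    d=optics.get_image(cam); cv2.imwrite(f'pics/{name}.png',d['pixels']); return d
E
python3 - <<'E'
from h import *
snap('scene','s0'); snap('side','d0')
for t in ['jig','rack','slot0','slot3','panel0','stop_station','stop_top','isolator_pivot','isolator_tip','tray','weight0','knife','cleaner','drink_can']:
    for c in ['scene','side']:
        print(t,c,[(np.round(r['point'],3).tolist(),round(r['score'],2)) for r in spotter.mark_of(t,c)][:6])
E
```

```text
pics
jig scene [([0.5, -0.277, -0.002], 0.9)]
jig side [([0.497, -0.28, 0.003], 0.58)]
rack scene [([0.488, 0.288, -0.0], 0.76)]
rack side [([0.484, 0.289, 0.001], 0.76)]
slot0 scene [([0.512, 0.284, 0.01], 0.87), ([0.462, 0.289, 0.01], 0.82), ([0.562, 0.283, 0.01], 0.81), ([0.417, 0.299, 0.016], 0.64)]
slot0 side [([0.466, 0.291, 0.014], 0.97), ([0.411, 0.301, 0.014], 0.95), ([0.559, 0.284, 0.013], 0.73), ([0.515, 0.292, 0.015], 0.72)]
slot3 scene [([0.512, 0.284, 0.01], 0.87), ([0.462, 0.289, 0.01], 0.82), ([0.562, 0.283, 0.01], 0.81), ([0.417, 0.299, 0.016], 0.64)]
slot3 side [([0.466, 0.291, 0.014], 0.97), ([0.411, 0.301, 0.014], 0.95), ([0.559, 0.284, 0.013], 0.73), ([0.515, 0.292, 0.015], 0.72)]
panel0 scene [([0.585, -0.292, 0.016], 0.91), ([0.408, -0.278, 0.016], 0.56)]
panel0 side [([0.585, -0.29, 0.012], 0.94), ([0.406, -0.282, 0.018], 0.9)]
stop_station scene [([0.634, 0.109, -0.004], 0.85), ([0.511, 0.287, 0.01], 0.62), ([0.464, -0.084, 0.001], 0.29)]
stop_station side [([0.634, 0.11, 0.0], 0.78), ([0.626, -0.002, 0.001], 0.65)]
stop_top scene [([0.637, 0.11, 0.087], 0.73
[... 517 characters left out ...]
0.089, 0.002], 0.51)]
tray scene [([0.466, -0.083, 0.002], 0.69), ([0.562, -0.087, 0.103], 0.48), ([0.774, 0.044, -0.001], 0.2)]
tray side [([0.465, -0.086, 0.002], 0.76)]
weight0 scene [([0.478, 0.046, -0.001], 0.84), ([0.472, 0.127, -0.001], 0.76)]
weight0 side [([0.471, 0.122, -0.001], 0.91), ([0.484, 0.049, 0.002], 0.8), ([0.497, -0.286, 0.004], 0.51)]
knife scene [([0.623, -0.004, -0.002], 0.65)]
knife side [([0.625, -0.0, -0.003], 0.76)]
cleaner scene [([0.774, 0.047, -0.003], 0.67), ([0.634, 0.108, -0.002], 0.44)]
cleaner side [([0.777, 0.047, 0.004], 0.79), ([0.498, -0.28, 0.004], 0.17)]
drink_can scene [([0.775, -0.052, -0.002], 0.83)]
drink_can side [([0.776, -0.048, 0.003], 0.91)]
```

View pics/s0.png

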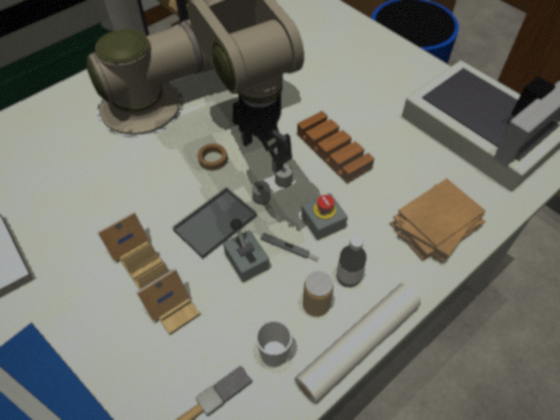

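View pics/d0.png

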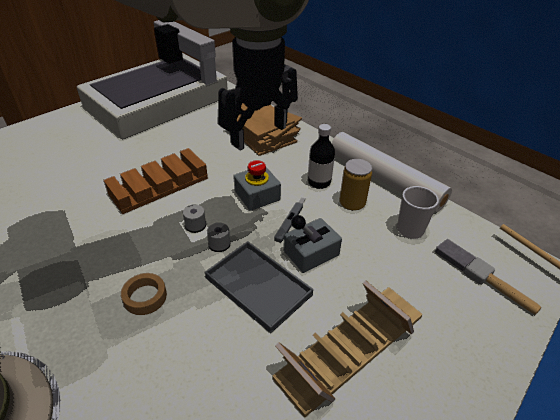

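Two panels are visible, in the end notches of the jig: at (125,237) and (163,295) in scene. The rack is at (335,145), the stop at (325,208), the lever at (245,245), the tray at (215,222) and the weights at (262,190) and (285,177). I'll work out yaws and shifts next.

```bash
cat >> h.py <<'E'
def go(x,y,z,yaw=None):
    """print tool-frame shift (cm) and turn (deg) to reach world TCP; yaw = world angle of tool y (mod 180)"""
    o=observe(); R=np.array(o['tool_rot']); d=np.array([x,y,z])-o['position']
    cur=np.degrees(np.arctan2(R[1,1],R[0,1])); s=''
    if yaw is not None:
        t=-(yaw-cur); t=(t+90)%180-90; s=f'turn {t:.1f}'
    print('shift cm',np.round(R.T@d*100,2),s,'| cur yaw %.1f'%cur,np.round(o['position'],4),'q6 %.0f'%o['q'][5])
E
python3 - <<'E'
from h import *
o=observe(); print(o['time_s'],np.round(o['tool_rot'],3),o['grip_width'])
go(0.637,0.109,0.10)
snap('wrist','w0')
# tray yaw via masks -> ground plane
for c in ['scene','side']:
    d=optics.get_image(c)
    R=cv2.Rodrigues(np.array(d['rvec']))[0]; t=np.array(d['tvec']).ravel(); K=np.array(d['camera_matrix'])
    for th,z in [('tray',0.018),('rack',0.042)]:
        r=spotter.cut_out(th,c)[0]; v,u=np.nonzero(r['pixels'])
        ray=R.T@np.linalg.inv(K)@np.array([u,v,np.ones(len(u))]); C=-R.T@t
        P=(C[:,None]+ray*((z-C[2])/ray[2]))[:2].T.astype(np.float32)
        print(c,th,cv2.minAreaRect(P*1000), r['score'])
E
```

```text
1.5 [[ 0.  1.  0.]
 [ 1. -0. -0.]
 [-0.  0. -1.]] 0.08578944347071946
shift cm [10.9   8.7  13.13]  | cur yaw -0.0 [ 0.55   -0.      0.2313] q6 -12
scene tray ((474.1976623535156, -90.377197265625), (119.84447479248047, 175.5000457763672), 2.8851163387298584) 0.98
scene rack ((502.62359619140625, 271.0977783203125), (108.48777770996094, 234.35391235351562), 83.71954345703125) 0.93
side tray ((495.1094970703125, 296.09130859375), (141.4935760498047, 235.09262084960938), 83.95614624023438) 0.62
side rack ((481.3433837890625, 267.6201171875), (136.8323211669922, 222.09007263183594), 83.53575134277344) 0.57
```

View pics/w0.png

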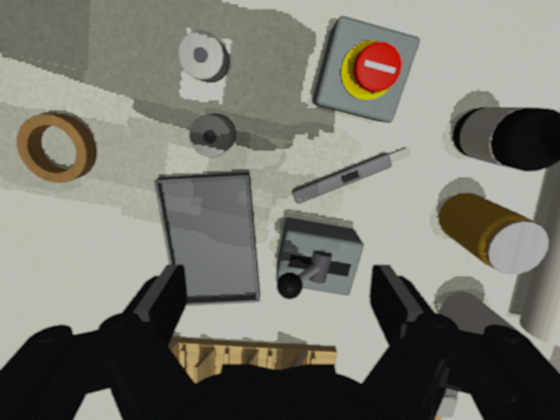

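The wrist view shows the stop at (375,67), the lever ball at (290,285) and the tray at (210,237), all agreeing with the network. I'll press the stop.

Emit:
move_arm(series="5 4 0 0 -1; 10.9 8.7 3 0 -1; 10.9 8.7 8 0 -1; 10.9 8.7 12.5 0 -1; 10.9 8.7 12.5 0 -1; 10.9 8.7 12.5 0 -1; 10.9 8.7 14.5 0 -1; 10.9 8.7 15.0 0 -1", force=40)

```text
time_s: 2.85
position: [0.6379, 0.1087, 0.0833]
tool_rot: [[0.0, 1.0, 0.003], [1.0, -0.0, -0.0], [-0.0, 0.003, -1.0]]
ft_force: [-0.6, 0.2, 4.0]
grip_width: 0.0003
gripper_force: 1.9
```

Emit:
move_arm(series="0 0 0.3 0 -1; 0 0 0.5 0 -1; 0 0 0.5 0 -1; 0 0 0.5 0 -1")

```text
time_s: 3.35
position: [0.6381, 0.1088, 0.0803]
tool_rot: [[0.0, 1.0, 0.005], [1.0, -0.0, -0.001], [-0.001, 0.005, -1.0]]
ft_force: [-5.0, -1.7, 17.6]
grip_width: 0.0
gripper_force: 9.1
```

Emit:
move_arm(series="0 0 -2 0 -1; 0 0 -6.5 0 -1; 0 0 -6.5 0 -1; 0 0 -6.5 0 -1")

```text
time_s: 3.85
position: [0.6368, 0.109, 0.1415]
tool_rot: [[-0.0, 1.0, 0.0], [1.0, 0.0, 0.0], [0.0, 0.0, -1.0]]
ft_force: [0.3, -0.9, 0.6]
grip_width: 0.0
gripper_force: 0.0
```

Run:
```python
from h import *
go(0.517,-0.076,0.088); go(0.597,-0.0955,0.088)
print([(np.round(r['point'],4),r['score']) for c in ('scene','side') for r in spotter.mark_of('stop_top',c)])
```

```text
shift cm [-18.5  -11.98   5.34]  | cur yaw 0.0 [0.6368 0.109  0.1415] q6 -1
shift cm [-20.45  -3.98   5.35]  | cur yaw 0.0 [0.6368 0.109  0.1415] q6 -1
[(array([0.6385, 0.1083, 0.087 ]), 0.52), (array([0.6326, 0.1076, 0.0895]), 0.79)]
```

Emit:
move_arm(series="-4.5 -3 0 0 -1; -9 -6 0 0 -1; -13.5 -9 0 0 -1; -18.5 -12 0 0 -1; -18.5 -12 0 0 -1; -18.5 -12 5.3 0 -1; -18.5 -12 5.3 0 -1")

```text
time_s: 4.82
position: [0.5153, -0.0748, 0.0856]
tool_rot: [[-0.0, 1.0, -0.007], [1.0, 0.0, 0.003], [0.003, -0.007, -1.0]]
ft_force: [0.6, 0.3, 0.7]
grip_width: -0.0002
gripper_force: 0.0
```

Emit:
move_arm(series="-0.5 2 0 0 -1; -0.9 3.5 0 0 -1; -1.2 5 0 0 -1; -1.6 6.5 0 0 -1; -2 8 0 0 -1; -2 8 0 0 -1; -1.6 6.5 0 0 -1; -1.2 5 0 0 -1")

```text
time_s: 5.82
position: [0.5663, -0.0873, 0.0891]
tool_rot: [[-0.001, 1.0, 0.0], [1.0, 0.001, -0.0], [-0.0, 0.0, -1.0]]
ft_force: [0.1, -0.7, 1.1]
grip_width: 0.0
gripper_force: 0.0
```

Run:
```python
from h import *
for t in ('isolator_tip','stop_top','isolator_pivot'):
  print(t,[(np.round(r['point'],4),r['score']) for c in ('scene','side') for r in spotter.mark_of(t,c)])
snap('side','d1')
go(0.41-.026,-0.28,0.17); go(0.41-.026,-0.28,0.058)
```

```text
isolator_tip [(array([ 0.563 , -0.0885,  0.1024]), 0.49), (array([ 6.208e-01, -3.900e-03,  1.000e-04]), 0.18), (array([0.6361, 0.109 , 0.0883]), 0.51), (array([ 0.5583, -0.088 ,  0.1038]), 0.48)]
stop_top [(array([0.6385, 0.1083, 0.087 ]), 0.52), (array([0.6326, 0.1076, 0.0895]), 0.79)]
isolator_pivot [(array([ 0.5992, -0.0956,  0.05  ]), 0.74), (array([ 0.6348,  0.1088, -0.0036]), 0.21), (array([ 0.5965, -0.0953,  0.0531]), 0.93)]
shift cm [-19.19 -18.34  -8.15]  | cur yaw 0.0 [ 0.5675 -0.0881  0.0886] q6 -21
shift cm [-19.19 -18.35   3.05]  | cur yaw 0.0 [ 0.5675 -0.0881  0.0886] q6 -21
```

View pics/d1.png

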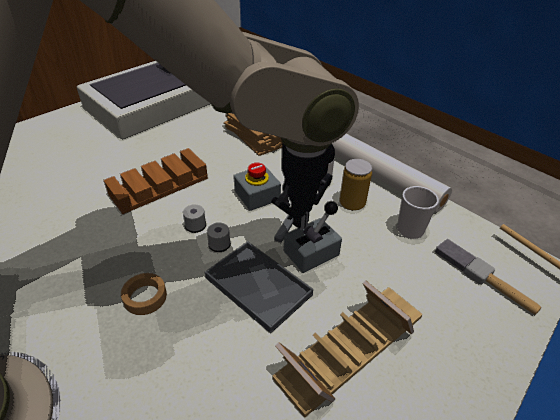

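In the picture the lever ball is at (331,207), on the far (off) side. The networks only use the last picture taken, so I'll measure again after fresh shots.

```bash
cat >> h.py <<'E'
def look(things,cams=('scene','side')):
    for c in cams: optics.get_image(c)
    for t in things:
        for c in cams: print(t,c,[(np.round(r['point'],4).tolist(),round(r['score'],2)) for r in spotter.mark_of(t,c) if r['score']>.4])
E
python3 - <<'E'
from h import *
look(['isolator_tip','stop_top','panel0','jig'])
E
```

```text
isolator_tip scene [([0.6368, -0.1005, 0.1035], 0.59), ([0.7773, -0.0524, -0.001], 0.44)]
isolator_tip side []
stop_top scene [([0.6368, 0.1106, 0.0824], 0.5), ([0.4143, 0.2975, 0.0096], 0.46)]
stop_top side [([0.6401, 0.1083, 0.0829], 0.77)]
panel0 scene [([0.5829, -0.2938, 0.0208], 0.91), ([0.4095, -0.2742, 0.0151], 0.81), ([0.6345, 0.1074, 0.0007], 0.48)]
panel0 side [([0.5852, -0.2895, 0.0115], 0.91), ([0.4051, -0.2814, 0.0178], 0.6), ([0.5151, 0.2895, 0.0139], 0.45)]
jig scene [([0.5013, -0.2747, -0.0044], 0.62)]
jig side [([0.4956, -0.2818, 0.0029], 0.58)]
```

Emit:
move_arm(series="0 0 -6 0 -1; 0 0 -8.2 0 -1; -5 -4.5 -8.2 0 0; -10 -9 -8.2 4 0.2; -15 -13.5 -8.2 4 0.2; -19.2 -17.7 -8.2 4 0.2; -19.2 -17.7 -8.2 4 0.2; -19.2 -17.7 -8.2 4 0.2")

```text
time_s: 7.68
position: [0.3899, -0.2802, 0.1704]
tool_rot: [[0.071, 0.997, 0.0], [0.997, -0.071, 0.0], [0.0, 0.0, -1.0]]
ft_force: [-0.1, -0.1, 0.3]
grip_width: 0.0511
gripper_force: 0.0
```

Run:
```python
from h import *
print(observe()['grip_width'])
snap('wrist','w1')
look(['panel0'],('wrist',)); look(['jig'],('wrist',))
for r in spotter.find_in('panel0','wrist'): print(r)
go(0.375,-0.278,0.058,-4)
```

```text
0.05109733752277674
panel0 wrist [([0.4056, -0.2746, 0.0098], 0.89), ([0.5875, -0.2934, 0.0142], 0.76)]
jig wrist [([0.4938, -0.2813, 0.0027], 0.91)]
{'point': [0.3834, -0.2707, 0.0646], 'score': 0.76}
{'point': [0.5541, -0.2857, 0.0832], 'score': 0.58}
shift cm [ 1.000e-02 -1.570e+00  1.123e+01] turn 0.1 | cur yaw -3.9 [ 0.3907 -0.2792  0.1703] q6 -46
```

View pics/w1.png

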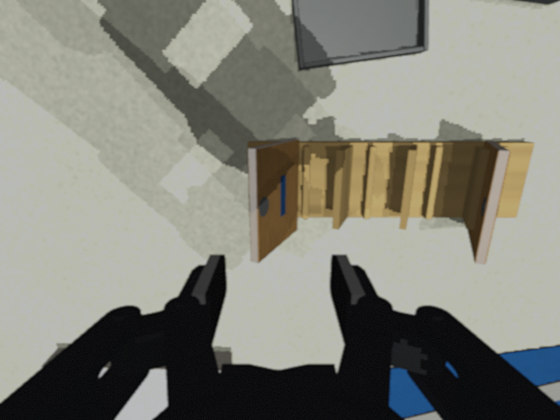

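The wrist view shows panel A's top edge from (254,146) to (256,260) and B's from (501,152) to (483,260). I'll back-project both at top-edge height.

```bash
cat >> h.py <<'E'
def bp(d,uv,z):
    R=cv2.Rodrigues(np.array(d['rvec']))[0]; t=np.array(d['tvec']).ravel(); K=np.array(d['camera_matrix'])
    r=R.T@np.linalg.inv(K)@np.array([uv[0],uv[1],1.]); C=-R.T@t
    return C+r*((z-C[2])/r[2])
E
python3 - <<'E'
from h import *
d=optics.get_image('wrist')
for uv in [(254,146),(256,260),(501,152),(483,260)]:
    print(uv,np.round(bp(d,uv,0.089),4))
# jig base far edge corners at z=.012 for yaw
for uv in [(303,142),(532,142),(517,218),(303,217)]: print(uv,np.round(bp(d,uv,0.012),4))
E
```

```text
(254, 146) [ 0.3776 -0.2263  0.089 ]
(256, 260) [ 0.3712 -0.3144  0.089 ]
(501, 152) [ 0.5505 -0.2421  0.089 ]
(483, 260) [ 0.5487 -0.3264  0.089 ]
(303, 142) [ 0.4174 -0.2344  0.012 ]
(532, 142) [ 0.6314 -0.2488  0.012 ]
(517, 218) [ 0.6295 -0.3244  0.012 ]
(303, 217) [ 0.4142 -0.3088  0.012 ]
```

Run:
```python
from h import *
go(0.406,-0.272,0.058,-4)
```

```text
shift cm [ 0.84  1.49 11.23] turn 0.1 | cur yaw -3.9 [ 0.3905 -0.2793  0.1703] q6 -46
```

Emit:
move_arm(series="0.8 1.5 2 0 1; 0.8 1.5 4 0 1; 0.8 1.5 4 0 1; 0.8 1.5 8 0 1; 0.8 1.5 11.2 0 1; 0.8 1.5 11.2 0 1", force=30)

```text
time_s: 8.78
position: [0.4051, -0.2726, 0.0577]
tool_rot: [[0.07, 0.998, -0.002], [0.998, -0.07, 0.002], [0.002, -0.002, -1.0]]
ft_force: [0.1, 0.7, 0.7]
grip_width: 0.0857
gripper_force: 0.0
```

Emit:
move_arm(series="0 0 0 0 0.5; 0 0 0 0 0.2; 0 0 0 0 -0.1; 0 0 0 0 -0.4; 0 0 0 0 -0.6; 0 0 0 0 -0.8; 0 0 0 0 -0.95; 0 0 0 0 -1")

```text
time_s: 9.78
position: [0.4056, -0.2731, 0.0583]
tool_rot: [[0.07, 0.998, 0.0], [0.998, -0.07, -0.0], [-0.0, 0.0, -1.0]]
ft_force: [0.1, 0.0, 0.3]
grip_width: 0.0078
gripper_force: 31.7
```

Run:
```python
from h import *
o=observe(); print(o['grip_width'],o['gripper_force'],o['ft_force'],o['position'])
snap('side','d2')
look(['panel0'])
```

```text
0.007756886700013637 31.70940935611725 [0.06174001 0.01576918 0.32053213] [ 0.40555314 -0.27311518  0.05834908]
panel0 scene [([0.5852, -0.2898, 0.0164], 0.91), ([0.6378, 0.1095, 0.0827], 0.73), ([0.4055, -0.2741, 0.012], 0.56)]
panel0 side [([0.4056, -0.2805, 0.013], 0.88), ([0.5886, -0.2924, 0.0126], 0.77)]
```

View pics/d2.png

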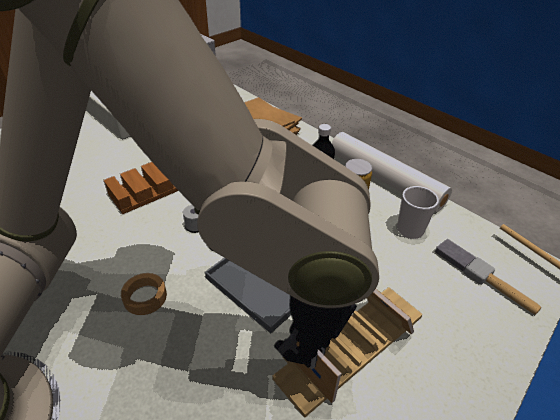

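The panel is held upright at (325,370) with a grip width of 7.8 mm. I'll lift it and carry it toward the rack.

Emit:
move_arm(series="0 0 -1 0 -1; 0 0 -3 0 -1; 0 0 -7 0 -1; 0 0 -12 0 -1; 0 0 -14 0 -1; 5 0.2 -14 0 -1; 10 0.3 -14 1 -1; 15.5 0.5 -14 2 -1")

```text
time_s: 11.02
position: [0.421, -0.1174, 0.1989]
tool_rot: [[0.106, 0.994, 0.0], [0.994, -0.106, -0.0], [-0.0, 0.0, -1.0]]
ft_force: [0.7, -0.0, -0.6]
grip_width: 0.0076
gripper_force: 31.6
```

Emit:
move_arm(series="6 0.2 0 0 -1; 12 0.4 0 0.3 -1; 18 0.6 0 0.3 -1; 24 0.8 0 0.3 -1; 29 0.9 0 0.3 -1; 29 0.9 0 0.3 -1; 29 0.9 0 0.3 -1")

```text
time_s: 11.9
position: [0.4603, 0.1683, 0.1985]
tool_rot: [[0.109, 0.994, -0.0], [0.994, -0.109, -0.0], [-0.0, -0.0, -1.0]]
ft_force: [-0.1, 0.3, -0.7]
grip_width: 0.0075
gripper_force: 31.6
```

Run:
```python
from h import *
print(observe()['grip_width'])
d=snap('wrist','w2')
look(['rack','slot0','panel0'],('wrist','scene','side')); go(.4135,.29,.1,-6.3)
```

```text
0.007540709271542042
rack wrist [([0.783, -0.0506, 0.0], 0.73), ([0.4891, 0.2921, 0.0007], 0.67), ([0.4167, 0.3006, 0.0149], 0.61)]
rack scene [([0.4884, 0.2874, 0.0015], 0.87)]
rack side [([0.4869, 0.2906, 0.0026], 0.6)]
slot0 wrist [([0.5105, 0.2867, 0.0119], 0.69), ([0.5639, 0.2796, 0.0137], 0.66), ([0.4157, 0.2953, 0.0151], 0.59), ([0.4682, 0.2892, 0.0114], 0.57)]
slot0 scene [([0.4145, 0.2958, 0.0125], 0.89), ([0.5615, 0.28, 0.0112], 0.73), ([0.5129, 0.2888, 0.0127], 0.72), ([0.5832, -0.2896, 0.019], 0.61), ([0.466, 0.2888, 0.0111], 0.59)]
slot0 side [([0.5144, 0.2912, 0.0112], 0.82), ([0.4141, 0.2992, 0.0113], 0.77), ([0.4622, 0.2887, 0.0142], 0.73), ([0.5634, 0.2822, 0.0133], 0.59), ([0.7801, 0.0446, 0.0051], 0.44)]
panel0 wrist [([0.4576, 0.1614, 0.1484], 0.9)]
panel0 scene [([0.4572, 0.1632, 0.1551], 0.8), ([0.5848, -0.2908, 0.02], 0.69), ([0.6358, -0.1008, 0.105], 0.53)]
panel0 side [([0.46, 0.1586, 0.157], 0.74), ([0.4943, -0.2837, 0.0078], 0.67), ([0.5865, -0.2925, 0.0117], 0.63)]
shift cm [11.55 -6.01  9.83] turn -0.0 | cur yaw -6.3 [0.4606 0.1686 0.1983] q6 13
```

View pics/w2.png

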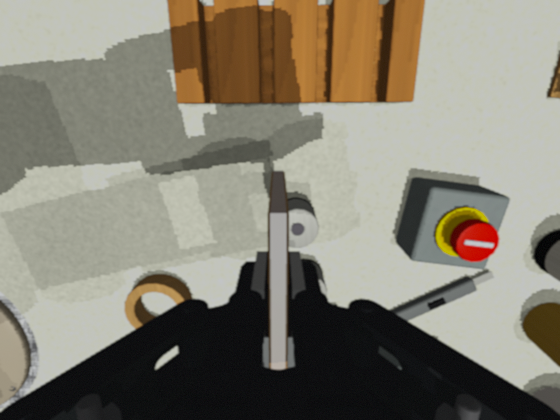

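Panel held at (278,270); the rack's front edge is horizontal in the picture (yaw matches), with slot mouths near u≈203, 267, 328 and 388 at v≈95. I'll cross-check these by back-projection.

Run:
```python
from h import *
im=cv2.imread('pics/w2.png').astype(int)
d=optics.get_image('wrist')
g=im[60:98].sum(2).mean(0); print(g[165:425].astype(int).tolist())
for u in (177,203,267,328,388,413): print(u,np.round(bp(d,(u,101),.042),4))
# line fit expected slot mouth front points
a=np.radians(-6.3); ux=np.array([np.cos(a),np.sin(a)]); uy=np.array([-ux[1],ux[0]])
for k in (-75,-25,25,75): print(np.array([.4886,.2885])+ux*k/1000-uy*.0425)
```

```text
[384, 388, 393, 395, 402, 420, 444, 461, 451, 407, 348, 305, 287, 285, 285, 287, 291, 293, 293, 292, 292, 294, 297, 298, 297, 297, 297, 298, 301, 306, 309, 308, 298, 284, 272, 261, 239, 199, 153, 121, 109, 106, 111, 127, 149, 167, 180, 189, 195, 199, 198, 195, 193, 197, 205, 209, 209, 208, 206, 206, 208, 210, 213, 213, 214, 213, 212, 213, 213, 213, 214, 214, 215, 216, 217, 217, 218, 219, 221, 223, 226, 228, 226, 221, 217, 214, 214, 215, 216, 213, 210, 208, 204, 187, 155, 135, 147, 166, 178, 189, 195, 196, 197, 196, 198, 195, 185, 167, 157, 170, 193, 209, 213, 213, 211, 210, 209, 210, 214, 215, 215, 214, 214, 213, 213, 214, 214, 214, 214, 221, 242, 272, 295, 306, 323, 347, 363, 370, 372, 369, 361, 355, 352, 352, 353, 353, 349, 345, 342, 333, 318, 310, 319, 327, 329, 329, 329, 323, 302, 260, 206, 154, 123, 109, 114, 160, 239, 308, 341, 349, 349, 347, 345, 345, 347, 349, 351, 350, 349, 348, 348, 348, 348, 349, 350, 352, 353, 353, 354, 356, 356, 358, 360, 362, 366, 366, 362, 357, 351, 348, 348, 349, 347, 344, 340, 334, 328, 324, 321, 312, 283, 240, 190, 144, 117, 107, 103, 103, 102, 102, 108, 131, 177, 238, 291, 322, 334, 334, 332, 331, 329, 329, 327, 327, 326, 327, 327, 326, 325, 326, 327, 328, 330, 331, 333, 335, 337, 340, 355, 391, 440, 491, 536, 562, 571, 572, 572, 573, 572, 572]
177 [0.3799 0.2607 0.042 ]
203 [0.4031 0.2582 0.042 ]
267 [0.46  0.252 0.042]
328 [0.5143 0.246  0.042 ]
388 [0.5677 0.2402 0.042 ]
413 [0.5899 0.2378 0.042 ]
[0.40938922 0.25448673]
[0.45908727 0.24900002]
[0.50878532 0.2435133 ]
[0.55848336 0.23802659]
```

Run:
```python
from h import *
go(.4150,.303,.12,-6.3)
```

```text
shift cm [12.85 -6.    7.83] turn -0.0 | cur yaw -6.3 [0.4606 0.1687 0.1983] q6 13
```

Emit:
move_arm(series="5 -2.5 0 0 -1; 9 -4.5 0 0 -1; 12.9 -6 0 0 -1; 12.9 -6 5 0 -1; 12.9 -6 7.8 0 -1; 12.9 -6 7.8 0 -1; 12.9 -6 7.8 0 -1")

```text
time_s: 13.48
position: [0.4158, 0.3037, 0.1215]
tool_rot: [[0.11, 0.994, 0.002], [0.994, -0.11, 0.001], [0.001, 0.002, -1.0]]
ft_force: [0.9, -0.8, -1.1]
grip_width: 0.0076
gripper_force: 31.5
```

Run:
```python
from h import *
print(observe()['position'])
d=snap('side','d3'); e=snap('scene','s3')
for c in ('side','scene','wrist'): look(['panel0'],(c,))
im=np.hstack([cv2.resize(d['pixels'][120:240,80:240],None,fx=2.5,fy=2.5,interpolation=2),cv2.resize(e['pixels'][90:210,270:430],None,fx=2.5,fy=2.5,interpolation=2)]); cv2.imwrite('pics/c3.png',im)
```

```text
[0.41579868 0.30372095 0.12152628]
panel0 side [([0.4168, 0.2971, 0.0767], 0.95), ([0.5847, -0.2911, 0.0086], 0.61)]
panel0 scene [([0.5832, -0.2918, 0.0176], 0.96), ([0.4173, 0.3009, 0.0751], 0.83)]
panel0 wrist [([0.4167, 0.3014, 0.071], 0.96)]
```

View pics/c3.png

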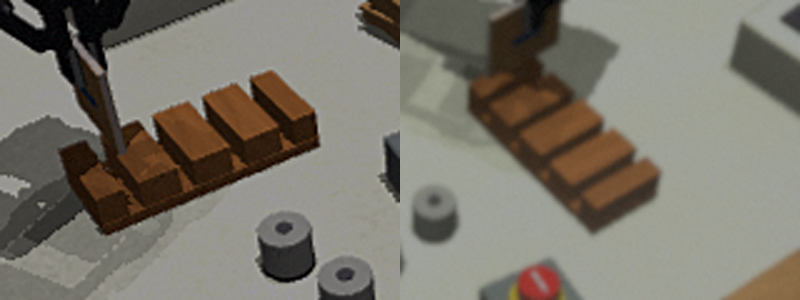

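Left crop (side): the panel hangs above the nearest slot. It measures about 2 mm too far in x, so I'll shift and lower while watching the force.

Emit:
move_arm(series="0 -0.15 1 0 -1; 0 -0.15 2 0 -1; 0 -0.15 3 0 -1; 0 -0.15 3.8 0 -1; 0 -0.15 3.8 0 -1")

```text
time_s: 14.5
position: [0.4133, 0.3035, 0.0816]
tool_rot: [[0.11, 0.994, -0.001], [0.994, -0.11, -0.001], [-0.001, -0.001, -1.0]]
ft_force: [0.4, 0.1, -0.1]
grip_width: 0.0074
gripper_force: 31.5
```

Emit:
move_arm(series="0 0 0.7 0 -1; 0 0 1.3 0 -1; 0 0 1.9 0 -1; 0 0 2.2 0 -1; 0 0 2.35 0 -1; 0 0 2.35 0 -1")

```text
time_s: 15.25
position: [0.4136, 0.3037, 0.0588]
tool_rot: [[0.11, 0.994, -0.0], [0.994, -0.11, 0.0], [0.0, -0.0, -1.0]]
ft_force: [-0.1, -0.6, -0.6]
grip_width: 0.0074
gripper_force: 31.5
```

Emit:
move_arm(series="0 0 0.15 0 -1; 0 0 0.3 0 -1; 0 0 0.4 0 -1; 0 0 0.4 0 -1")

```text
time_s: 15.75
position: [0.4141, 0.3038, 0.0582]
tool_rot: [[0.109, 0.994, 0.003], [0.994, -0.109, 0.001], [0.001, 0.003, -1.0]]
ft_force: [-8.6, -5.2, 34.2]
grip_width: 0.0075
gripper_force: 37.0
```

Seated on the floor. I'll release and go up.

Emit:
move_arm(series="0 0 -0.3 0 -0.8; 0 0 -0.3 0 -0.6; 0 0 -0.3 0 -0.6; 0 0 -4 0 -0.6; 0 0 -10 0 -0.5; 0 0 -14 0 -0.4; 0 0 -14 0 0; 0 0 -14 0 0")

```text
time_s: 16.75
position: [0.4131, 0.3034, 0.1937]
tool_rot: [[0.11, 0.994, -0.002], [0.994, -0.11, -0.001], [-0.001, -0.002, -1.0]]
ft_force: [0.2, -0.5, 0.2]
grip_width: 0.043
gripper_force: 0.0
```

Run:
```python
from h import *
look(['panel0']); go(.5825,-.286,.2,-3.5)
```

```text
panel0 scene [([0.5865, -0.2927, 0.0165], 0.73), ([0.4138, 0.2992, 0.013], 0.63)]
panel0 side [([0.5883, -0.2881, 0.0122], 0.72)]
shift cm [-56.73  23.29  -0.62] turn -2.8 | cur yaw -6.3 [0.4133 0.3035 0.1937] q6 29
```

Emit:
move_arm(series="-5 2 0 0 0; -10.5 4.3 0 0 0; -16 6.6 0 -1 0; -21.5 8.8 0 -2 0; -27 11.1 0 -2.8 0; -32.5 13.3 0 -2.8 0; -38 15.6 0 -2.8 0; -43.5 17.9 0 -2.8 0.5")

```text
time_s: 17.95
position: [0.5439, -0.1503, 0.1941]
tool_rot: [[0.061, 0.998, -0.001], [0.998, -0.061, 0.001], [0.001, -0.001, -1.0]]
ft_force: [1.5, 0.9, 0.6]
grip_width: 0.0595
gripper_force: 0.0
```

Run:
```python
from h import *
go(.582,-.285,.16,-3.5)
```

```text
shift cm [-13.21   4.63   3.4 ] turn -0.0 | cur yaw -3.5 [ 0.5439 -0.1503  0.1941] q6 -24
```

Emit:
move_arm(series="-5 1.8 0 0 1; -10 3.5 0 0 1; -13.2 4.6 0 0 1; -13.2 4.6 3.4 0 1; -13.2 4.6 3.4 0 1; -13.2 4.6 3.4 0 1")

```text
time_s: 18.7
position: [0.5819, -0.2827, 0.1616]
tool_rot: [[0.061, 0.998, 0.001], [0.998, -0.061, -0.0], [-0.0, 0.001, -1.0]]
ft_force: [0.4, -0.0, 1.0]
grip_width: 0.0853
gripper_force: 0.0
```

Run:
```python
from h import *
d=snap('wrist','w4'); look(['panel0'],('wrist',))
m=[r for r in spotter.cut_out('panel0','wrist')][0]['pixels']; v,u=np.nonzero(m); print(u.min(),u.max(),v.min(),v.max())
go(.582,-.285,.058,-3.5)
```

```text
panel0 wrist [([0.5852, -0.2922, 0.0158], 0.89)]
231 286 153 282
shift cm [-0.21  0.   10.4 ] turn 0.0 | cur yaw -3.5 [ 0.582  -0.2828  0.162 ] q6 -33
```

View pics/w4.png

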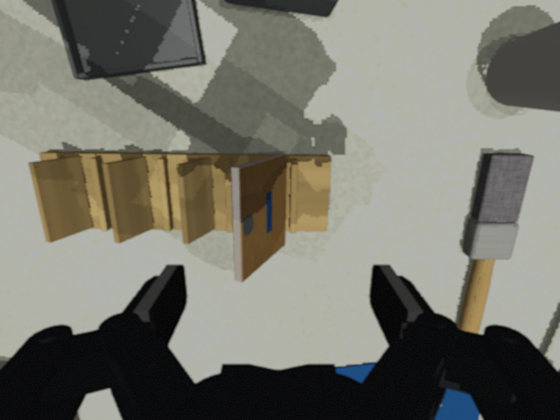

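Panel B's top edge is at u≈238, about 31 mm behind the tool centre (u≈278), so the open fingers clear it by about 7 mm. Going down to close.

Emit:
move_arm(series="-0.3 0 4 0 1; -0.3 0 8 0 1; -0.3 0 10.4 0 1; -0.3 0 10.4 0 1; -0.3 0 10.4 0 0.5; -0.3 0 10.4 0 0.2; -0.3 0 10.4 0 -0.1; -0.3 0 10.4 0 -0.4")

```text
time_s: 19.9
position: [0.5816, -0.286, 0.0572]
tool_rot: [[0.061, 0.998, 0.0], [0.998, -0.061, -0.0], [-0.0, 0.001, -1.0]]
ft_force: [-0.3, 0.4, -0.2]
grip_width: 0.0258
gripper_force: 0.0
```

Emit:
move_arm(series="0 0 0 0 -0.6; 0 0 0 0 -0.8; 0 0 0 0 -0.95; 0 0 0 0 -1; 0 0 0 0 -1")

```text
time_s: 20.52
position: [0.5829, -0.2861, 0.057]
tool_rot: [[0.061, 0.998, 0.004], [0.998, -0.061, -0.001], [-0.001, 0.004, -1.0]]
ft_force: [6.3, -0.6, -2.6]
grip_width: 0.0076
gripper_force: 29.1
```

Emit:
move_arm(series="0 0 -1 0 -1; 0 0 -3 0 -1; 0 0 -7 0 -1; 0 0 -12 0 -1; 0 0 -14.3 0 -1; 5 -0.5 -14.3 0 -1; 10 -1 -14.3 1 -1; 15.5 -1.5 -14.3 2.8 -1")

```text
time_s: 21.52
position: [0.5754, -0.129, 0.1999]
tool_rot: [[0.111, 0.994, -0.001], [0.994, -0.111, 0.0], [-0.0, -0.001, -1.0]]
ft_force: [1.2, 0.1, 0.8]
grip_width: 0.0075
gripper_force: 29.4
```

Run:
```python
from h import *
o=observe(); print(o['grip_width'],o['position'],o['ft_force'])
go(.53,.17,.2,-6.3)
```

```text
0.007519744108168913 [ 0.5753697  -0.12900589  0.1998602 ] [1.24548442 0.09639085 0.83066093]
shift cm [ 2.921e+01 -7.840e+00 -1.000e-02] turn -0.1 | cur yaw -6.4 [ 0.5754 -0.129   0.1999] q6 -18
```

Emit:
move_arm(series="5.8 -1.5 0 0 -1; 11.6 -3 0 0 -1; 17.4 -4.6 0 0 -1; 23.2 -6.2 0 0 -1; 29.2 -7.8 0 0 -1; 29.2 -7.8 0 0 -1; 29.2 -7.8 0 0 -1")

```text
time_s: 22.4
position: [0.5303, 0.1683, 0.1998]
tool_rot: [[0.109, 0.994, -0.0], [0.994, -0.109, -0.001], [-0.001, -0.0, -1.0]]
ft_force: [0.5, 0.0, -1.0]
grip_width: 0.0079
gripper_force: 29.4
```

Run:
```python
from h import *
look(['panel0','slot0'],('wrist','scene','side'))
go(.5140,.29,.12,-6.3)
```

```text
panel0 wrist [([0.4143, 0.2993, 0.0116], 0.96), ([0.5344, 0.1603, 0.158], 0.96)]
panel0 scene [([0.5268, 0.1611, 0.1592], 0.83), ([0.467, -0.0829, 0.0022], 0.52)]
panel0 side [([0.5329, 0.1631, 0.1528], 0.85), ([0.4127, 0.2962, 0.013], 0.63)]
slot0 wrist [([0.4167, 0.295, 0.0125], 0.97), ([0.4658, 0.2897, 0.0083], 0.97), ([0.561, 0.282, 0.0124], 0.89), ([0.4731, 0.1278, -0.0006], 0.72), ([0.5113, 0.291, 0.0125], 0.6)]
slot0 scene [([0.5622, 0.2801, 0.009], 0.97), ([0.4622, 0.2923, 0.0089], 0.71), ([0.5114, 0.287, 0.0129], 0.57), ([0.4143, 0.2982, 0.0132], 0.56)]
slot0 side [([0.4646, 0.2897, 0.0126], 0.93), ([0.5596, 0.2808, 0.0134], 0.61), ([0.5152, 0.2888, 0.0141], 0.6)]
shift cm [11.93 -3.    7.98] turn -0.0 | cur yaw -6.3 [0.5306 0.1681 0.1998] q6 12
```

Emit:
move_arm(series="5 -1.5 0 0 -1; 9 -2.5 0 0 -1; 12.1 -3.05 0 0 -1; 12.1 -3.05 5 0 -1; 12.1 -3.05 8 0 -1; 12.1 -3.05 10 0 -1; 12.1 -3.05 10 0 -1; 12.1 -3.05 10 0 -1")

```text
time_s: 23.85
position: [0.5139, 0.2922, 0.1008]
tool_rot: [[0.11, 0.994, 0.001], [0.994, -0.11, 0.001], [0.001, 0.001, -1.0]]
ft_force: [-0.5, 0.1, -1.5]
grip_width: 0.0078
gripper_force: 29.3
```

Run:
```python
from h import *
print(observe()['position'],observe()['ft_force']); look(['panel0'],('wrist','scene','side'))
```

```text
[0.51393762 0.29223564 0.10082267] [-0.5098799   0.10292536 -1.50987713]
panel0 wrist [([0.4135, 0.2974, 0.008], 0.9), ([0.5147, 0.2826, 0.0568], 0.72)]
panel0 scene [([0.4135, 0.3007, 0.0117], 0.91), ([0.5134, 0.2882, 0.0586], 0.74)]
panel0 side [([0.4137, 0.2933, 0.0145], 0.77), ([0.6368, 0.1071, 0.0038], 0.69), ([0.5129, 0.2885, 0.0549], 0.61)]
```

Panel B at x≈0.5137, the slot at about 0.5134. Lowering.

Emit:
move_arm(series="0 0 1 0 -1; 0 0 2 0 -1; 0 0 2.2 0 -1; 0 0 2.2 0 -1")

```text
time_s: 24.65
position: [0.5134, 0.2921, 0.0776]
tool_rot: [[0.11, 0.994, -0.0], [0.994, -0.11, -0.0], [-0.0, -0.0, -1.0]]
ft_force: [0.3, -0.3, -0.8]
grip_width: 0.0078
gripper_force: 29.4
```

Emit:
move_arm(series="0 0 0.7 0 -1; 0 0 1.3 0 -1; 0 0 1.8 0 -1; 0 0 2.1 0 -1; 0 0 2.2 0 -1; 0 0 2.2 0 -1")

```text
time_s: 25.4
position: [0.5137, 0.2922, 0.0567]
tool_rot: [[0.11, 0.994, 0.001], [0.994, -0.11, 0.0], [0.0, 0.001, -1.0]]
ft_force: [-1.4, -1.4, 5.9]
grip_width: 0.0077
gripper_force: 30.7
```

Emit:
move_arm(series="0 0 0.1 0 -1; 0 0 0.15 0 -1; 0 0 0 0 -0.8; 0 0 -0.1 0 -0.6; 0 0 -0.1 0 -0.6; 0 0 -4 0 -0.6; 0 0 -9 0 -0.6; 0 0 -12 0 -0.5")

```text
time_s: 26.4
position: [0.5138, 0.2923, 0.1781]
tool_rot: [[0.11, 0.994, 0.002], [0.994, -0.11, 0.001], [0.001, 0.002, -1.0]]
ft_force: [-0.6, -0.0, 0.3]
grip_width: 0.0212
gripper_force: 0.0
```

Run:
```python
from h import *
d=snap('side','d5'); look(['panel0','weight0','tray'])
go(.474,.125,.12,0)
```

```text
panel0 scene [([0.4138, 0.3022, 0.0139], 0.87), ([0.4691, -0.0847, 0.001], 0.71), ([0.5118, 0.287, 0.0188], 0.64)]
panel0 side [([0.515, 0.2906, 0.0118], 0.88), ([0.4129, 0.2973, 0.0157], 0.71)]
weight0 scene [([0.4716, 0.0813, 0.0022], 0.85), ([0.4698, 0.1306, -0.0008], 0.79), ([0.64, 0.1083, -0.0002], 0.45)]
weight0 side [([0.475, 0.1242, -0.0011], 0.84), ([0.4741, 0.0869, 0.0013], 0.55)]
tray scene []
tray side [([0.4675, -0.0865, 0.0011], 0.69)]
shift cm [-17.02  -2.04   5.49] turn -6.3 | cur yaw -6.3 [0.5131 0.292  0.1747] q6 24
```

View pics/d5.png

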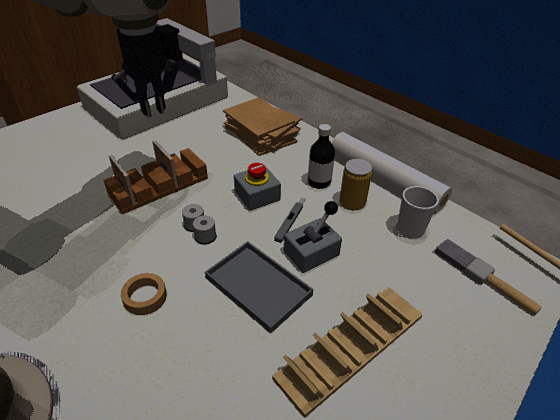

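Both panels stand in the rack at (120,178) and (168,160), and the jig is empty. One weight was knocked toward the other: they are now at (193,215) and (204,229), in world about (0.473,0.127) and (0.473,0.084). I'll grip across x.

Emit:
move_arm(series="-5 -0.4 0 -2 0.5; -10 -0.8 0 -4 1; -15.5 -1.2 0 -6.3 1; -21.1 -1.7 2 -6.3 1; -21.1 -1.7 6.5 -6.3 1; -21.1 -1.7 6.5 -6.3 1; -21.1 -1.7 6.5 -6.3 1")

```text
time_s: 27.72
position: [0.474, 0.0847, 0.1118]
tool_rot: [[-0.001, 1.0, 0.001], [1.0, 0.001, -0.0], [-0.0, 0.001, -1.0]]
ft_force: [0.7, 0.4, 0.4]
grip_width: 0.0855
gripper_force: 0.0
```

Run:
```python
from h import *
look(['weight0'],('scene','side','wrist'));go(.473,.0835,.012,0)
```

```text
weight0 scene [([0.4702, 0.0847, 0.0007], 0.76), ([0.4722, 0.1277, -0.0038], 0.55)]
weight0 side [([0.4734, 0.0859, 0.0016], 0.9), ([0.4757, 0.1244, -0.0012], 0.59)]
weight0 wrist [([0.474, 0.1274, -0.0004], 0.84), ([0.4724, 0.0838, -0.0005], 0.82)]
shift cm [-0.11 -0.08  9.95] turn 0.0 | cur yaw 0.0 [0.4737 0.0846 0.1115] q6 -4
```

Emit:
move_arm(series="-0.1 -0.1 5 0 1; -0.1 -0.1 9 0 1; -0.1 -0.1 9.9 0 1; -0.1 -0.1 9.9 0 0.4; -0.1 -0.1 9.9 0 0; -0.1 -0.1 9.9 0 -0.2; -0.1 -0.1 9.9 0 -0.2; -0.1 -0.1 9.9 0 -0.2", force=60)

```text
time_s: 29.02
position: [0.4727, 0.0833, 0.0134]
tool_rot: [[-0.0, 1.0, 0.002], [1.0, 0.0, -0.0], [-0.0, 0.002, -1.0]]
ft_force: [-2.6, -0.5, 10.5]
grip_width: 0.0422
gripper_force: 59.9
```

Run:
```python
from h import *
o=observe(); print(o['grip_width'],o['gripper_force'])
go(.465,-.125,.11); go(.465,-.125,.018)
```

```text
0.04217863886094105 59.856204986572266
shift cm [-20.83  -0.76  -9.65]  | cur yaw 0.0 [0.4727 0.0833 0.0134] q6 -4
shift cm [-20.83  -0.78  -0.45]  | cur yaw 0.0 [0.4727 0.0833 0.0134] q6 -4
```

Emit:
move_arm(series="0 0 -2 0 -0.2; 0 0 -6 0 -0.2; -5 -0.2 -8 0 -0.2; -11 -0.4 -8 0 -0.2; -17 -0.6 -8 0 -0.2; -20.8 -0.8 -8 0 -0.2; -20.8 -0.8 -8 0 -0.2; -20.8 -0.8 -4 0 -0.2")

```text
time_s: 30.02
position: [0.4658, -0.1254, 0.0536]
tool_rot: [[0.001, 1.0, 0.006], [1.0, -0.001, -0.003], [-0.003, 0.006, -1.0]]
ft_force: [0.2, -0.4, -4.5]
grip_width: 0.0423
gripper_force: 62.5
```

Run:
```python
from h import *
o=observe(); print(o['grip_width'],o['gripper_force'])
go(.465,-.125,.019)
```

```text
0.04226933356838384 62.52972722053528
shift cm [ 0.05 -0.1   3.46]  | cur yaw -0.0 [ 0.4658 -0.1254  0.0536] q6 -29
```

Emit:
move_arm(series="0 0 2 0 -0.2; 0 0 2.8 0 -0.2; 0 0 3.3 0 -0.2; 0 0 3.6 0 -0.2; 0 0 3.6 0 -0.2")

```text
time_s: 30.65
position: [0.4647, -0.1246, 0.0174]
tool_rot: [[-0.0, 1.0, 0.002], [1.0, 0.0, -0.001], [-0.001, 0.002, -1.0]]
ft_force: [-3.0, 2.7, 8.9]
grip_width: 0.0419
gripper_force: 63.9
```

Emit:
move_arm(series="0 0 -0.1 0 0.2; 0 0 -0.1 0 0.4; 0 0 -0.2 0 0.4; 0 0 -5 0 0.4; 0 0 -9 0 0.6; 6 0.2 -9 0 1; 12 0.4 -9 0 1; 18 0.6 -9 0 1")

```text
time_s: 31.65
position: [0.4703, 0.0569, 0.1061]
tool_rot: [[0.001, 1.0, 0.001], [1.0, -0.001, -0.0], [-0.0, 0.001, -1.0]]
ft_force: [0.9, -0.5, 0.1]
grip_width: 0.0852
gripper_force: 0.0
```

Run:
```python
from h import *
look(['weight0']);go(.474,.1265,.013,0)
```

```text
weight0 scene [([0.4629, -0.1243, 0.0081], 0.77), ([0.4718, 0.1303, -0.0001], 0.6)]
weight0 side [([0.4664, -0.1222, 0.0063], 0.87), ([0.4762, 0.1265, -0.0021], 0.7)]
shift cm [7.05 0.39 9.28] turn 0.1 | cur yaw 0.1 [0.4703 0.056  0.1059] q6 -8
```

Emit:
move_arm(series="4 0.2 0 0 1; 7.1 0.4 2 0 1; 7.1 0.4 6 0 1; 7.1 0.4 9.2 0 1; 7.1 0.4 9.2 0 0.4; 7.1 0.4 9.2 0 -0.2; 7.1 0.4 9.2 0 -0.2; 7.1 0.4 9.2 0 -0.2")

```text
time_s: 32.85
position: [0.4752, 0.1257, 0.0155]
tool_rot: [[0.0, 1.0, 0.003], [1.0, -0.0, -0.001], [-0.001, 0.003, -1.0]]
ft_force: [-0.2, -3.4, 6.5]
grip_width: 0.0424
gripper_force: 60.9
```

Run:
```python
from h import *
o=observe(); print(o['grip_width'],o['gripper_force'])
go(.465,-.045,.019)
```

```text
0.04237472256297259 60.9282124042511
shift cm [-17.07  -1.02  -0.35]  | cur yaw -0.0 [0.4752 0.1257 0.0155] q6 1
```

Emit:
move_arm(series="0 0 -2 0 -0.2; 0 0 -6 0 -0.2; -5 -0.3 -8 0 -0.2; -11 -0.7 -8 0 -0.2; -17 -1 -8 0 -0.2; -17 -1 -8 0 -0.2; -17 -1 -8 0 -0.2; -17 -1 -4 0 -0.2")

```text
time_s: 33.85
position: [0.4661, -0.0433, 0.0554]
tool_rot: [[-0.001, 1.0, 0.006], [1.0, 0.001, -0.002], [-0.002, 0.006, -1.0]]
ft_force: [0.5, 0.0, -6.4]
grip_width: 0.0426
gripper_force: 62.9
```

Emit:
move_arm(series="0 0 1.5 0 -0.2; 0 0 2.5 0 -0.2; 0 0 3.1 0 -0.2; 0 0 3.5 0 -0.2; 0 0 3.6 0 -0.2; 0 0 3.6 0 -0.2")

```text
time_s: 34.6
position: [0.4646, -0.0435, 0.0194]
tool_rot: [[-0.0, 1.0, 0.002], [1.0, 0.0, -0.0], [-0.0, 0.002, -1.0]]
ft_force: [-3.7, 2.6, 14.2]
grip_width: 0.0421
gripper_force: 64.8
```

Emit:
move_arm(series="0 0 -0.1 0 0.2; 0 0 -0.1 0 0.4; 0 0 -0.2 0 0.4; 0 0 -5 0 0.4; 0 0 -11 0 0; 0 0 -14.5 0 -1; 0 0 -14.5 0 -1; 0 0 -14.5 0 -1")

```text
time_s: 35.6
position: [0.4639, -0.0436, 0.162]
tool_rot: [[0.0, 1.0, -0.001], [1.0, -0.0, 0.001], [0.001, -0.001, -1.0]]
ft_force: [0.9, 0.0, -0.4]
grip_width: 0.0003
gripper_force: 0.0
```

Run:
```python
from h import *
look(['weight0','isolator_tip','isolator_pivot','stop_top','panel0']);go(.684,-.115,.16);go(.684,-.115,.088)
```

```text
weight0 scene [([0.4621, -0.0406, 0.0012], 0.89), ([0.4637, -0.1235, 0.0082], 0.6)]
weight0 side [([0.4627, -0.0425, 0.0023], 0.74), ([0.4664, -0.1238, 0.0064], 0.65)]
isolator_tip scene [([0.633, -0.1001, 0.1039], 0.43)]
isolator_tip side [([0.6299, -0.1005, 0.1036], 0.68)]
isolator_pivot scene [([0.6002, -0.0977, 0.0491], 0.59)]
isolator_pivot side [([0.5984, -0.0987, 0.0491], 0.79)]
stop_top scene [([0.6363, 0.1064, -0.0006], 0.51), ([0.6348, 0.1102, 0.0794], 0.47)]
stop_top side [([0.7775, 0.0477, 0.0037], 0.53), ([0.6359, 0.1097, 0.081], 0.46)]
panel0 scene [([0.4111, 0.3007, 0.0116], 0.94), ([0.5118, 0.288, 0.0176], 0.71)]
panel0 side [([0.4128, 0.2951, 0.0139], 0.96), ([0.5154, 0.288, 0.0068], 0.66)]
shift cm [-7.13 21.96  0.28]  | cur yaw -0.0 [ 0.4644 -0.0437  0.1628] q6 -20
shift cm [-7.13 21.96  7.48]  | cur yaw -0.0 [ 0.4644 -0.0437  0.1628] q6 -20
```

Emit:
move_arm(series="-1.5 5 0 0 -1; -3.2 10.5 0 0 -1; -5 16 0 0 -1; -6.7 21.8 0 0 -1; -6.7 21.8 0 0 -1; -6.7 21.8 4 0 -1; -6.7 21.8 7.4 0 -1; -6.7 21.8 7.4 0 -1")

```text
time_s: 37.2
position: [0.6805, -0.11, 0.0867]
tool_rot: [[-0.0, 1.0, -0.006], [1.0, 0.0, 0.002], [0.002, -0.006, -1.0]]
ft_force: [-0.1, -0.6, -0.2]
grip_width: -0.0005
gripper_force: 0.0
```

Emit:
move_arm(series="0.3 -2 0 0 -1; 0.7 -3.5 0 0 -1; 1 -5 0 0 -1; 1.3 -6.5 0 0 -1; 1.6 -8.4 0 0 -1; 1.6 -8.4 0 0 -1; 1.2 -6.5 0 0 -1; 1.2 -6.5 -6 0 -1")

```text
time_s: 38.2
position: [0.6172, -0.0987, 0.1466]
tool_rot: [[0.0, 1.0, -0.007], [1.0, -0.0, 0.002], [0.002, -0.007, -1.0]]
ft_force: [1.2, -0.1, 1.3]
grip_width: -0.0003
gripper_force: 0.0
```

Run:
```python
from h import *
d=snap('side','d6');look(['isolator_tip','stop_top']);go(.6365,.109,.14)
```

```text
isolator_tip scene [([0.5612, -0.0861, 0.1012], 0.49)]
isolator_tip side [([0.5587, -0.0887, 0.1013], 0.47)]
stop_top scene [([0.6348, 0.1087, 0.0799], 0.7)]
stop_top side []
shift cm [20.76  1.94  0.82]  | cur yaw -0.0 [ 0.6171 -0.0986  0.1481] q6 -20
```

View pics/d6.png

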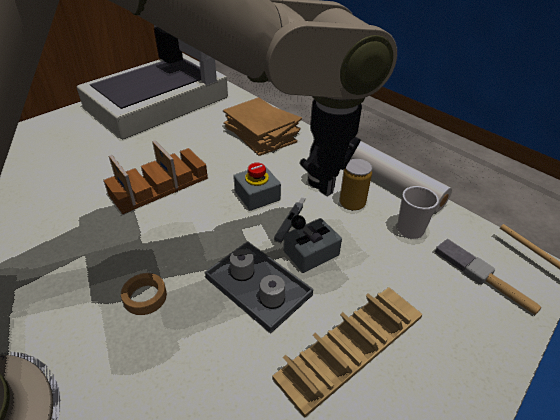

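The lever ball at (298,221) is back on the robot side (ON), the weights stand in the tray at (241,265) and (272,292), and the button is still down. Next I'll go over the mushroom head with the gripper open.

Emit:
move_arm(series="5 0.5 0 0 0; 10 1 0 0 1; 15 1.5 0 0 1; 20.8 1.9 0.8 0 1; 20.8 1.9 0.8 0 1; 20.8 1.9 0.8 0 1")

```text
time_s: 39.3
position: [0.6362, 0.1091, 0.1401]
tool_rot: [[-0.0, 1.0, -0.001], [1.0, 0.0, -0.0], [-0.0, -0.001, -1.0]]
ft_force: [0.3, -0.9, -0.4]
grip_width: 0.0853
gripper_force: 0.0
```

Run:
```python
from h import *
look(['stop_top'],('scene','side','wrist'));go(.6365,.109,.060,0)
```

```text
stop_top scene [([0.6372, 0.1094, 0.0771], 0.56)]
stop_top side [([0.638, 0.1086, 0.0846], 0.53)]
stop_top wrist [([0.6354, 0.109, 0.085], 0.96), ([0.7741, 0.049, -0.0025], 0.67)]
shift cm [0.07 0.   8.09] turn -0.1 | cur yaw -0.1 [0.6365 0.1083 0.1409] q6 -1
```

Emit:
move_arm(series="0 0 4 0 1; 0 0 7 0 1; 0 0 8 0 1; 0 0 8 0 0.4; 0 0 8 0 0; 0 0 8 0 -0.3; 0 0 8 0 -0.3; 0 0 8 0 -0.3", force=40)

```text
time_s: 40.6
position: [0.6354, 0.1093, 0.0618]
tool_rot: [[-0.0, 1.0, -0.002], [1.0, 0.0, -0.0], [-0.0, -0.002, -1.0]]
ft_force: [-7.9, -1.0, 3.9]
grip_width: 0.0384
gripper_force: 41.3
```

Gripped. Turning clockwise while rising.

Emit:
move_arm(series="0 0 -0.08 9 -0.3; 0 0 -0.17 18 -0.3; 0 0 -0.26 27 -0.3; 0 0 -0.35 36 -0.3; 0 0 -0.44 45 -0.3; 0 0 -0.53 54 -0.3; 0 0 -0.62 63 -0.3; 0 0 -0.65 66 -0.3")

```text
time_s: 41.6
position: [0.6357, 0.109, 0.0681]
tool_rot: [[0.914, 0.406, -0.001], [0.406, -0.914, -0.001], [-0.001, 0.001, -1.0]]
ft_force: [-0.1, 9.9, 5.8]
grip_width: 0.0384
gripper_force: 40.7
```

Emit:
move_arm(series="0 0 0 0 -0.3; 0 0 0 0 -0.3; 0 0 0 0 -0.3")

```text
time_s: 41.98
position: [0.636, 0.1095, 0.0683]
tool_rot: [[0.913, 0.408, -0.0], [0.408, -0.913, 0.0], [-0.0, -0.0, -1.0]]
ft_force: [-6.0, 1.1, 6.0]
grip_width: 0.0386
gripper_force: 40.8
```

Run:
```python
from h import *
o=observe();print(o['wrist_torque'],o['grip_width'])
d=snap('scene','s7');e=snap('wrist','w7');look(['stop_top'],('scene','side','wrist'))
cv2.imwrite('pics/c7.png',e['pixels'])
```

```text
[0.0341094  0.91953647 0.13060646] 0.03864384995410908
stop_top scene [([0.6368, 0.1095, 0.0883], 0.52), ([0.4614, -0.0402, 0.0018], 0.45)]
stop_top side [([0.6379, 0.1101, 0.0912], 0.79)]
stop_top wrist [([0.6367, 0.1073, 0.0923], 0.68)]
```

View pics/c7.png

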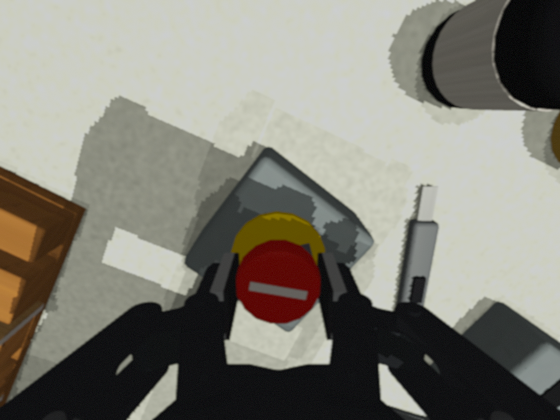

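The head's mark at (278,291) turned with the gripper (same tilt in the hand as before), and the top now measures about 0.088, so it is up. I'll release, rise and check everything.

Emit:
move_arm(series="0 0 0 0 0.2; 0 0 0 0 0.6; 0 0 0 0 0.8; 0 0 -4 0 0.8; 0 0 -9 0 0.8; 0 0 -14 0 0.8; 0 0 -14 0 0.8; 0 0 -14 0 0.8")

```text
time_s: 43.38
position: [0.6361, 0.1092, 0.2065]
tool_rot: [[0.914, 0.407, -0.001], [0.407, -0.914, 0.0], [-0.001, -0.001, -1.0]]
ft_force: [-0.4, 0.0, -0.6]
grip_width: 0.0769
gripper_force: 0.0
```

Run:
```python
from h import *
o=observe();print(o['ft_force'],o['position'])
snap('side','d8');look(['stop_top','isolator_tip','weight0','panel0','knife','cleaner','drink_can'])
```

```text
[-3.67519031e-01  5.25868384e-04 -5.80212187e-01] [0.63606345 0.1092056  0.20647928]
stop_top scene [([0.6369, 0.1101, 0.0872], 0.51)]
stop_top side [([0.6365, 0.1113, 0.0888], 0.61)]
isolator_tip scene [([0.5645, -0.0869, 0.1023], 0.76)]
isolator_tip side [([0.5615, -0.0855, 0.1037], 0.53), ([0.6224, -0.0038, -0.0023], 0.51)]
weight0 scene [([0.4589, -0.039, 0.0041], 0.69), ([0.4637, -0.1237, 0.004], 0.61)]
weight0 side [([0.466, -0.1218, 0.0057], 0.87), ([0.4642, -0.0454, 0.0047], 0.68), ([0.513, 0.289, 0.009], 0.58)]
panel0 scene [([0.4126, 0.3006, 0.0156], 0.78), ([0.5115, 0.2857, 0.0162], 0.67)]
panel0 side [([0.5119, 0.2877, 0.0113], 0.94), ([0.4134, 0.2914, 0.0147], 0.79)]
knife scene []
knife side [([0.6263, -0.0007, -0.0037], 0.88)]
cleaner scene [([0.7741, 0.0452, -0.0027], 0.87)]
cleaner side [([0.7799, 0.0458, 0.0017], 0.58), ([0.7759, -0.0518, 0.0012], 0.58)]
drink_can scene [([0.7762, -0.0508, 0.0012], 0.61)]
drink_can side [([0.776, -0.0507, 0.0005], 0.86)]
```

View pics/d8.png

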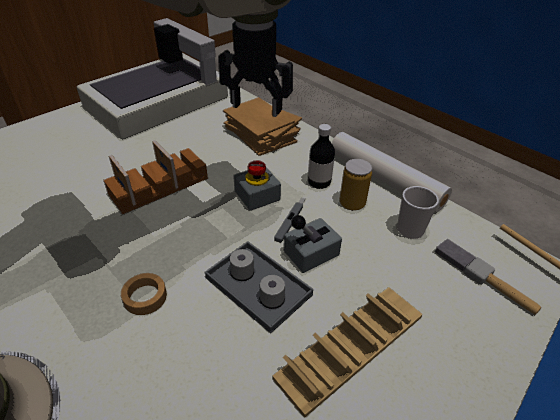

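Everything is in place: panels racked at (120,178) and (168,160), both weights in the tray, the lever on, the button up at (257,168), and the bystanders unmoved.

```bash
python3 -c "
from rig import order
print(order.close_job())"
```

```text
the job is handed in; nothing more can be done
None
```

I handed the job in at about 43 s: both panels present in the jig are racked, the weights stand in the tray, the isolator is back on, the stop is released, and the bystanders had not moved in the last check; the hand-in returned no verdict.

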